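# Oil the spring-jaw fixture and hold its jaw open at the red band

### The job

Oil the clamping fixture by pressing the yellow head of its green hand oiler right down to its stop and letting it rise again. Then draw the blue spring jaw open by its black handle until its green pointer stands on the red band of the scale, and keep holding it there so that I can lay the wooden strip in: the spring would shut it, so finish while still holding the handle. Leave the strip, the jar and the screw tub where they are.

Things in the scene. Friction and masses are not known exactly. Their poses are not given: they have to be found in the camera images.
- fixture: Clamping fixture fixed to the bench: grey base plate 270 x 150 x 20 mm with an aluminium fence at its far end. Origin on the bench top; the plate reaches from x = -160 to +110 mm and y = -75 to +75 mm in the fixture's frame. Its +x points from the robot's side to the fence; the jaw opens along its -x. The fence (x = 80 to 108 mm, 100 mm wide) is 64 mm high; the spring barrel (x = -155 to -60 mm) is 47 mm high. A brass oil bar lies along the +y edge.
- jaw (a joint): Opening of the blue spring jaw in m: 0 shut against the fence, grows as the jaw is pulled along the fixture's -x, end stop at 0.085. A spring always draws it shut: 3.6 N at 0, 80 N/m more (about 8 N at 0.055), plus little friction. The jaw block is 46 x 80 mm, its top 52 mm above the bench.
- handle_mid (a point): Middle of the bridge handle's grip, on its axis, 90 mm above the bench; moves with the jaw; axes parallel to the fixture's. The grip is a level black rubber bar 16 mm in diameter and 64 mm long along the fixture's y, between two steel posts 84 mm apart on the jaw block, with 30 mm of free space under it (jaw_c5 and jaw_c3 are the bar, jaw_c2 and jaw_c4 the posts).
- pointer (a point): Tip of the thin green pointer (4 mm wide) that sticks out from the jaw to the fixture's -y side over the white scale; moves with the jaw; axes parallel to the fixture's.
- band_mid (a point): Middle of the red band, 12 mm wide along the fixture's x, that lies across the white scale on the base's -y edge; it stays put. The pointer is on the band while it is within 6 mm of this point along the fixture's x.
- band (a joint): Place of the red band in m, counted like the jaw's opening: the pointer stands on the band's middle when joint jaw equals this value (between 0.030 and 0.062).
- oiler: Green hand oiler fixed to the bench close beside the fixture's +y edge: foot 62 x 56 mm, body 48 mm in diameter, neck up to 88 mm above the bench. Origin on the bench top under its middle, on the plunger's axis.
- plunger (a joint): Stroke of the oiler's yellow plunger head in m: 0 up, 0.014 down at the stop. The spring needs 4 N to start and 8 N at the stop and lifts the head again.
- plunger_top (a point): Middle of the top of the yellow plunger head (34 mm in diameter), 117.5 mm above the bench when up.
- strip: Grooved fir strip 207 x 131 x 26 mm (as it lies), loose on the bench, the next workpiece; origin under its middle. Leave alone.
- jar: Glass jar with a blue lid, 64 mm in diameter, 88 mm high; origin under its middle. Leave alone.
- tub: Clear tub of screws with a red lid, 85 x 85 x 64 mm; origin under its middle. Leave alone.
There are look-alikes about, which are no part of the job. Leave any purple look-alike of the oiler alone.

How it is judged:
By the outcome, as a careful person would: the job done as asked, in the order asked, and still so for the second after the job is handed in, while the arm keeps its last pose, push and grip.
It also fails if it takes over 38 s, if anything falls off the work surface, if the arm or the gripper's body presses on something with over 40 N, if the wrist force passes 120 N, or if a joint passes its speed limit or range.

### The arm

A 7-joint arm with a two-finger parallel gripper is mounted at the origin on a cart in front of the work surface, level with it; the furniture and walls round the work are solid. World frame = base frame: x ahead of the robot, y to its left, z up, the work surface at z = 0. Lengths are in m, angles in degrees, forces in N, time in s.
With the tool pointing down it reaches from about 0.425 to 0.875 m from the base axis. Payload 4.7 kg.
Tool frame: the origin (TCP) lies midway between the tips of the shut fingers; the grasp point (between the pads) lies 19 mm behind it; z points along the fingers, x is the direction in which the jaws open and shut, and the axes are right-handed (so a half turn about z gives the same grasp; the last joint's range is limited). The gripper opens to 85 mm and grips with 20 to 120 N. Pads are 22 mm wide; open, the fingers measure 114 mm over their backs; the gripper's body (76 mm by 85 mm) begins 54 mm behind the grasp point. The pads swing forward as they close: fully open they stand 13 mm farther back than shut.
Start: joints at [69.162, 18.392, -4.016, 83.108, 1.295, 78.541, -3.26], TCP at [0.24, -0.604, 0.231] pointing down, gripper open.
Joint ranges: [-163.93, 163.93], [-17.29, 119.83], [-79.2, 71.16], [3.27, 140.29], [-89.18, 269.18], [5.43, 117.66], [-154.24, 154.24]. Speed limits (degrees/s): [147.25, 147.25, 180, 180, 180, 180, 180].

### API

Orientations are given as a 3x3 rotation matrix whose columns are the frame's x, y, z axes.
In Python, from station import manip gives the robot as it stands. The module is installed in compiled form; this text tells all that it offers.
- The arm moves only by the shell command python3 -m creep 'ROWS' [OPENING] [FORCE]. ROWS is JSON, a list of rows, each a list of 6 numbers: the shift along the tool's x, y, z in mm, then the turn, a rotation vector about the tool's x, y, z in degrees. A call has 1 to 20 rows; each row is the pose to reach, as a shift and turn from the pose measured when the call began, along the tool's axes at that moment; what a row does not reach only later rows make up. A row lasts 1/8 s, in which the tool goes at most 62.5 mm and 10.7 degrees, less where a joint would pass 70% of its speed; a pose out of reach is approached as far as the arm can. A call with a gripper value outside its range is refused whole. OPENING is the finger opening in mm, from 0 to 85.4, set as the call begins (- or left out, the last holds). The fingers move at their own pace and stop on an object; FORCE is the grip in N (left out, the last holds). Time passes only in rows, so rows that repeat a pose let the fingers close. It gives the time, the measured TCP pose, the force and the opening at its end, in the units of the state.
- manip.read_state(): the state, without advancing time (a new reading comes with each control period).
- manip.get_image(name): name is "side" or "top" or "wrist"; returns a dict with "img" (384x512x3 uint8, red, green, blue), "vertical_fov" (degrees; the focal length in pixels is half the picture's height over the tangent of half this angle, whatever the lens; pixels are square), "cx", "cy" (the principal point, pixels), "rvec" (rotation vector, rad) and "tvec" (3), from world to camera coordinates, as OpenCV has them; the wrist camera has in their place "tool_from_camera" (4x4, takes a point from camera to tool coordinates, whose origin is the TCP and whose axes are the tool frame's). Camera axes: x right, y down, z forward; pixel columns grow to the right and rows downward; lengths in m; the calibration is good to about 2 mm. A picture is of the moment at which its call begins: read the wrist's pose just before it. There is no depth.
- manip.hand_in(): hands the job in, once; it reports no verdict.
The state is a dict: "time_s": time; "q": joint angles; "joint_vel": joint speeds; "joint_efforts": joint torques, N m; "eef_pos": TCP position; "eef_rot": TCP orientation; "wrist_force": force on the tool from outside, world axes, zero at the start; "ft_torque": the same for the moment, N m; "grip_width": finger opening in m.
Only numpy, scipy, OpenCV 4.12 (cv2) and the standard library are available. Lean on these libraries where they do the work, as an engineer would, in place of code of your own. Each camera call takes 0.05 s, during which the arm holds its last target. There are 200 camera calls.

## Working session

There is one attempt and no reset: what is moved stays moved. The work goes in short steps, Python scripts to look and compute and a shell command to move; the robot and the scene stay as the last step left them, time stands still between calls to the robot, and variables do not carry over. Pictures are saved under pics/ and viewed, about 8 in all and at most 12, crops included, and the job is handed in when it is done.

```bash
mkdir -p pics
cat > h.py <<'E'
import numpy as np, cv2
from station import manip
def cam(d):
    f=192/np.tan(np.radians(d["vertical_fov"])/2)
    return np.array([[f,0,d["cx"]],[0,f,d["cy"]],[0,0,1]])
def pose(d,st=None):
    if "rvec" in d:
        R=cv2.Rodrigues(np.array(d["rvec"],float))[0];t=np.array(d["tvec"],float).ravel()
        return R,t
    T=np.eye(4);T[:3,:3]=st["eef_rot"];T[:3,3]=st["eef_pos"]
    M=np.linalg.inv(T@np.array(d["tool_from_camera"]));return M[:3,:3],M[:3,3]
def ray(d,px,z,st=None):
    R,t=pose(d,st);K=cam(d);v=R.T@np.linalg.inv(K)@[px[0],px[1],1];c=-R.T@t
    return c+v*(z-c[2])/v[2]
def proj(d,p,st=None):
    R,t=pose(d,st);q=cam(d)@(R@np.array(p)+t);return q[:2]/q[2]
def snap(n):
    st=manip.read_state();d=manip.get_image(n);return d,st
def save(d,f,box=None,s=1):
    im=d["img"][:,:,::-1]
    if box: im=im[box[1]:box[3],box[0]:box[2]]
    cv2.imwrite(f,cv2.resize(im,None,fx=s,fy=s,interpolation=cv2.INTER_CUBIC))
E
python3 - <<'E'
from h import *
import pickle
S={}
for n in("top","side"):
    S[n]=snap(n);save(S[n][0],f"pics/{n}0.png",s=1.5)
    R,t=pose(S[n][0]);print(n,-R.T@t,R[2],S[n][0]["vertical_fov"])
pickle.dump(S,open("s0.pkl","wb"))
st=S["top"][1];print(st["time_s"],st["eef_pos"],st["eef_rot"],st["wrist_force"])
E
```

```text
top [0.32700224 0.10354601 1.50338867] [ 0.10891568  0.00413486 -0.99404239] 52.26394694102454
side [-0.18155137 -1.12972122  0.88722494] [ 0.41856366  0.76781657 -0.48503833] 47.145071083605735
0.0 [ 0.23949783 -0.60367446  0.23019343] [[ 3.68875571e-01 -9.29478419e-01 -8.25202116e-04]
 [-9.29476689e-01 -3.68876479e-01  1.79668477e-03]
 [-1.97437738e-03  1.04253008e-04 -9.99998045e-01]] [ 0.19658199 -0.18615963 -0.29914617]
```

View pics/top0.png

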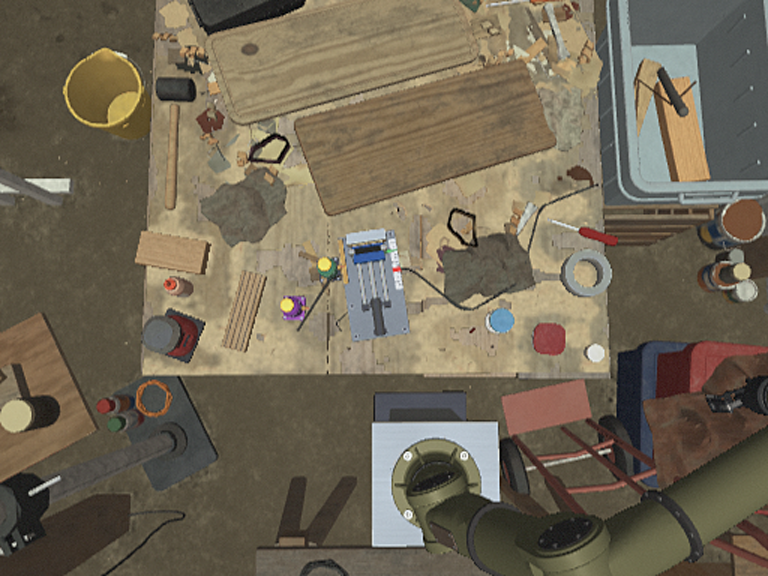

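View pics/side0.png

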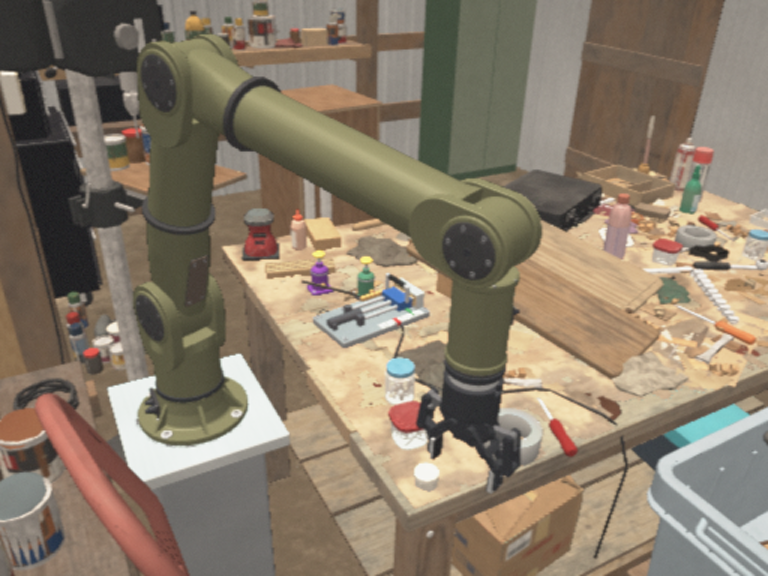

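Both views show the same layout. In the top view the green oiler with its yellow head is at (327,266) and the fixture is centred at (376,285), with the red band near (397,269). The purple look-alike is at (292,307) and gets left alone. The jar is at (500,320), the tub at (548,338) and the strip at (245,310). I'll check the choice in one close crop.

Run:
```python
from h import *
import pickle
S=pickle.load(open("s0.pkl","rb"))
d=S["top"][0];save(d,"pics/c1.png",(180,140,300,235),6.5)
```

```text
(no output)
```

View pics/c1.png

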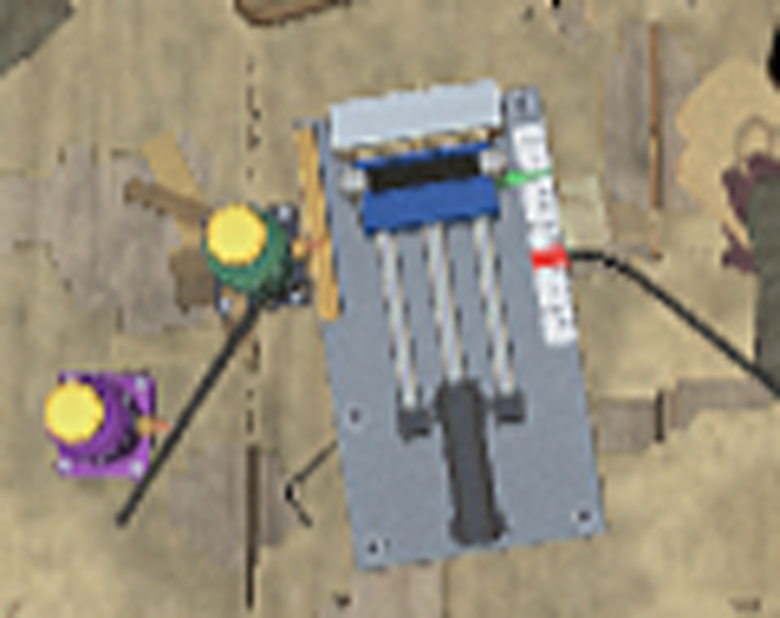

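The crop confirms it. The green oiler's head is at crop (235,234), the handle bar's middle at (425,172), the pointer tip at (548,176) and the red band at (549,258). The purple oiler is at (75,410).

Run:
```python
from h import *
import pickle
S=pickle.load(open("s0.pkl","rb"))
d,st=S["top"]
P=lambda u,v,z:ray(d,(180+u/6.5-.4,140+v/6.5-.4),z)
nl,nr,fr=P(360,566,.02),P(605,533,.02),P(537,88,.02)
print(nl,nr,fr)
for a,b in((nl,nr),):
    v=a-b;print("y axis yaw",np.degrees(np.arctan2(-v[0],v[1])),np.linalg.norm(v))
v=fr-nr;yaw=np.arctan2(v[1],v[0]);print("x axis yaw",np.degrees(yaw),np.linalg.norm(v))
print("head",P(235,234,.1175),"hand",P(425,172,.09))
b,p=P(549,258,.021),P(548,176,.03);print("band",b,"ptr",p)
R=np.array(st["eef_rot"]);e=np.array(st["eef_pos"])
for nm,t in(("above head",np.r_[P(235,234,.1175)[:2],.2]),):
    print(nm,1000*R.T@(t-e))
ax=np.array([np.cos(yaw),np.sin(yaw),0]);print(ax,(p-b)@ax)
```

```text
[0.354003  0.2066313 0.02     ] [0.37231908 0.06414556 0.02      ] [0.63567278 0.10210824 0.02      ]
y axis yaw 7.325014855032292 0.14365814802745672
x axis yaw 8.202734421218029 0.2660758173075224
head [0.53472054 0.26900201 0.1175    ] hand [0.57344026 0.16551236 0.09      ]
band [0.53377393 0.09566252 0.021     ] ptr [0.58106724 0.09598059 0.03      ]
above head [-702.17238082 -596.31610837   31.51768171]
[0.98976942 0.14267617 0.        ] 0.04685485342995742
```

Run:
```python
from h import *
st=manip.read_state();R=np.array(st["eef_rot"]);e=np.array(st["eef_pos"])
for t in([.45,-.25,.25],[.535,.269,.19]): print((1000*R.T@(np.array(t)-e)).round(1))
```

```text
[-251.2 -326.1  -19.3]
[-702.1 -596.6   41.5]
```

```bash
python3 -m creep '[[-36,-46,-3,0,0,-5],[-72,-93,-6,0,0,-11],[-108,-140,-8,0,0,-17],[-144,-186,-11,0,0,-23],[-180,-233,-14,0,0,-29],[-216,-280,-17,0,0,-35],[-251,-326,-20,0,0,-40],[-301,-356,-20,0,0,-45],[-351,-386,-20,0,0,-50],[-401,-416,-20,0,0,-55],[-451,-446,-20,0,0,-60],[-501,-476,-15,0,0,-65],[-551,-506,0,0,0,-70],[-601,-536,15,0,0,-75],[-651,-566,30,0,0,-76],[-702,-597,41,0,0,-76],[-702,-597,41,0,0,-76],[-702,-597,41,0,0,-76]]' 0 40
python3 - <<'E'
from h import *
d,st=snap("wrist");save(d,"pics/w1.png",s=1.5)
import pickle;pickle.dump((d,st),open("w1.pkl","wb"))
print(st["time_s"],st["eef_pos"],st["eef_rot"],st["q"],st["wrist_force"])
print(proj(d,[.535,.269,.1175],st)*1.5,proj(d,[.535,.0957,.021],st)*1.5,proj(d,[.573,.1655,.09],st)*1.5)
E
```

```text
time_s: 2.35
eef_pos: [0.5352, 0.2687, 0.1898]
eef_rot: [[0.991, 0.134, -0.002], [0.134, -0.991, 0.001], [-0.002, -0.001, -1.0]]
wrist_force: [1.0, -0.5, -0.5]
grip_width: -0.0004
2.35 [0.53516783 0.26868783 0.18982855] [[ 9.91025928e-01  1.33655008e-01 -1.98736164e-03]
 [ 1.33656793e-01 -9.91027362e-01  7.93465712e-04]
 [-1.86347910e-03 -1.05196948e-03 -9.99997710e-01]] [ 10.94070206  20.07494897 -49.19079939  92.54289268  15.52141952
  74.64345082 -33.00951435] [ 1.02808686 -0.45740288 -0.46543123]
[389.69237709 305.92887716] [365.1927895  443.60491504] [422.84272997 433.56857758]
```

View pics/w1.png

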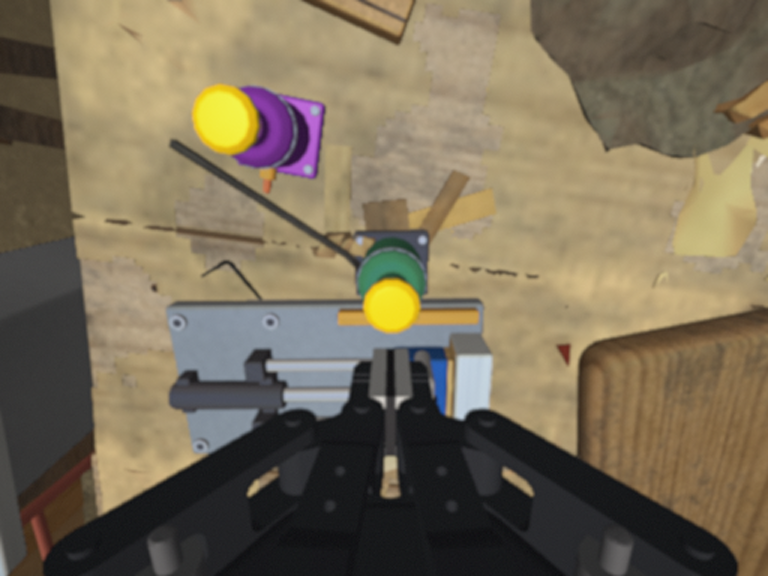

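The yellow head is at (391,306) in the wrist view, where I predicted (390,306), and the plate edge is level in the image. Next is the press.

```bash
python3 -m creep '[[0,0,30,0,0,0],[0,0,60,0,0,0],[0,0,70,0,0,0],[0,0,76,0,0,0],[0,0,82,0,0,0],[0,0,85,0,0,0],[0,0,85,0,0,0]]'
```

```text
time_s: 3.28
eef_pos: [0.5368, 0.2668, 0.107]
eef_rot: [[0.991, 0.131, 0.001], [0.131, -0.991, -0.001], [0.001, 0.001, -1.0]]
wrist_force: [-1.9, -3.0, 6.4]
grip_width: 0.0004
```

```bash
python3 -m creep '[[0,0,3,0,0,0],[0,0,5,0,0,0],[0,0,7,0,0,0],[0,0,7,0,0,0],[0,0,7,0,0,0]]'
```

```text
time_s: 3.9
eef_pos: [0.5373, 0.267, 0.1034]
eef_rot: [[0.991, 0.13, 0.003], [0.13, -0.991, -0.002], [0.003, 0.002, -1.0]]
wrist_force: [-6.5, -3.2, 13.8]
grip_width: 0.0001
```

```bash
python3 -m creep '[[0,0,5,0,0,0],[0,0,8,0,0,0],[0,0,8,0,0,0]]'; python3 -m creep '[[-2,0,-30,0,0,0],[-2,0,-60,0,0,0],[-2,0,-86,0,0,0],[-2,0,-86,0,0,0]]'
```

```text
time_s: 4.28
eef_pos: [0.5374, 0.2671, 0.103]
eef_rot: [[0.992, 0.13, 0.005], [0.13, -0.992, -0.005], [0.005, 0.006, -1.0]]
wrist_force: [-17.2, -11.0, 40.3]
grip_width: 0.0002
time_s: 4.78
eef_pos: [0.5367, 0.2686, 0.1922]
eef_rot: [[0.991, 0.13, 0.011], [0.13, -0.992, -0.003], [0.011, 0.005, -1.0]]
wrist_force: [0.6, -0.5, -0.4]
grip_width: -0.0001
```

Run:
```python
from h import *
d,st=snap("wrist");print((d["img"][...,0]>0).mean())
# yellow head apparent centroid of upper rim vs expected
hsv=cv2.cvtColor(d["img"],cv2.COLOR_RGB2HSV);m=cv2.inRange(hsv,(24,200,150),(34,255,255))
n,l,s,c=cv2.connectedComponentsWithStats(m);print([(x[4],cc) for x,cc in zip(s,c) if 200<x[4]<50000])
for z in(.1175,.1035):print(z,proj(d,[.535,.269,z],st))
R=np.array(st["eef_rot"]);e=np.array(st["eef_pos"]);print(e,R)
y=np.radians(8);ax=np.array([np.cos(y),np.sin(y),0]);a=np.degrees(np.arctan2(R[1,0],R[0,0]));print("yaw",a)
for t in([.573,.1655,.2],): print((1000*R.T@(np.array(t)-e)).round(1))
```

```text
1.0
[(np.int32(569), array([147.62390158,  79.1370826 ])), (np.int32(897), array([257.18952062, 201.75696767]))]
0.1175 [256.98833434 202.27946455]
0.1035 [256.99577734 197.08901666]
[0.53668771 0.26860916 0.19221137] [[ 0.99149106  0.12968239  0.01131201]
 [ 0.12972479 -0.99154521 -0.00309571]
 [ 0.01081491  0.00453682 -0.99993123]]
yaw 7.454127646671677
[ 22.7 107.   -7.1]
```

The stroke bottomed: z held at 0.103 while the force rose to 40 N. The head is up again, with its centroid at row 201.8 where I expected 202. Next I'll move over the handle.

```bash
python3 -m creep '[[11,53,-5,0.1,-0.3,-0.3],[23,107,-7,0.3,-0.6,-0.5],[23,107,0,0.3,-0.6,-0.5],[23,107,0,0.3,-0.6,-0.5]]' 40 40
python3 - <<'E'
from h import *
d,st=snap("wrist");save(d,"pics/w2.png",(150,150,410,345),3)
import pickle;pickle.dump((d,st),open("w2.pkl","wb"))
print(st["time_s"],st["eef_pos"],st["eef_rot"])
q=lambda p:(proj(d,p,st)-150+[0,0])*3
print(q([.573,.1655,.09]),q([.534,.0957,.021]),q([.581,.096,.03]))
E
```

```text
time_s: 5.32
eef_pos: [0.5716, 0.1646, 0.1895]
eef_rot: [[0.99, 0.138, -0.005], [0.138, -0.99, -0.0], [-0.005, -0.0, -1.0]]
wrist_force: [-0.3, -0.0, 0.3]
grip_width: 0.0404
5.325 [0.57157118 0.16458633 0.18949952] [[ 9.90457681e-01  1.37709882e-01 -5.43785733e-03]
 [ 1.37710192e-01 -9.90472514e-01 -3.19199863e-04]
 [-5.43000520e-03 -4.32694422e-04 -9.99985164e-01]]
[335.98790001 131.53227891] [222.10337861 224.47317528] [331.39717893 247.35162804]
```

View pics/w2.png

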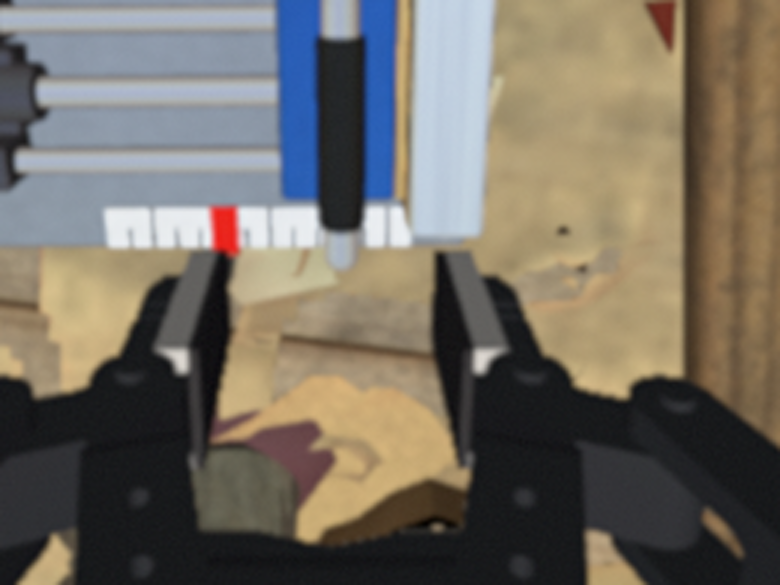

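The handle bar spans u 318–365 and v 38–230 in the crop, so its middle is (341,134). The red band's middle is (225,231). The handle hides the pointer.

Run:
```python
from h import *
import pickle
d,st=pickle.load(open("w2.pkl","rb"))
P=lambda u,v,z:ray(d,(150+u/3-.3,150+v/3-.3),z,st)
R=np.array(st["eef_rot"]);e=np.array(st["eef_pos"])
h=P(341,134,.09);b=P(225,231,.021);t,bo=P(341,40,.09),P(341,230,.09)
print(h,b,np.linalg.norm(t-bo)); ax=np.array([np.cos(np.radians(8)),np.sin(np.radians(8)),0])
print("h-b along x",(h-b)@ax)
print((1000*R.T@(np.r_[h[:2],.071]-e)).round(1))
```

```text
[0.57437152 0.1651641  0.09      ] [0.5350994  0.09320995 0.021     ] 0.06377696851953571
h-b along x 0.048904016387536636
[ 3.500e+00 -1.000e-01  1.185e+02]
```

```bash
python3 -m creep '[[4,0,30,0,0.3,0],[4,0,60,0,0.3,0],[4,0,90,0,0.3,0],[4,0,110,0,0.3,0],[4,0,118,0,0.3,0],[4,0,118,0,0.3,0]]' 40 40; python3 -m creep '[[0,0,0,0,0,0],[0,0,0,0,0,0],[0,0,0,0,0,0],[0,0,0,0,0,0]]' 0 60
```

```text
time_s: 6.12
eef_pos: [0.5748, 0.1669, 0.0722]
eef_rot: [[0.99, 0.14, 0.001], [0.14, -0.99, 0.001], [0.001, -0.001, -1.0]]
wrist_force: [-0.3, 0.4, 0.7]
grip_width: 0.0401
time_s: 6.62
eef_pos: [0.5741, 0.1672, 0.0735]
eef_rot: [[0.99, 0.141, -0.0], [0.141, -0.99, 0.0], [-0.0, -0.0, -1.0]]
wrist_force: [-4.3, -0.7, 5.1]
grip_width: 0.0138
```

```bash
python3 -m creep '[[-6,0,1,0,0,0],[-14,0,1,0,0,0],[-22,0,1,0,0,0],[-30,0,1,0,0,0],[-38,0,1,0,0,0],[-44,0,1,0,0,0],[-46,0,1,0,0,0],[-46,0,1,0,0,0]]'
python3 - <<'E'
from h import *
import pickle
S={}
for n in("top","side","wrist"): S[n]=snap(n)
pickle.dump(S,open("s3.pkl","wb"))
save(S["wrist"][0],"pics/w3.png",s=1.5)
a=S["top"][0]["img"][140:220,200:290];b=S["side"][0]["img"][170:240,195:300]
a=cv2.resize(a,(390,347),interpolation=cv2.INTER_CUBIC);b=cv2.resize(b,(400,267),interpolation=cv2.INTER_CUBIC)
o=np.zeros((347,790,3),np.uint8);o[:,:390]=a;o[:267,390:]=b
cv2.imwrite("pics/ts3.png",o[:,:,::-1])
E
```

```text
time_s: 7.62
eef_pos: [0.531, 0.1609, 0.0736]
eef_rot: [[0.99, 0.14, 0.006], [0.14, -0.99, 0.002], [0.006, -0.001, -1.0]]
wrist_force: [7.6, 1.9, -3.6]
grip_width: 0.0145
```

View pics/ts3.png

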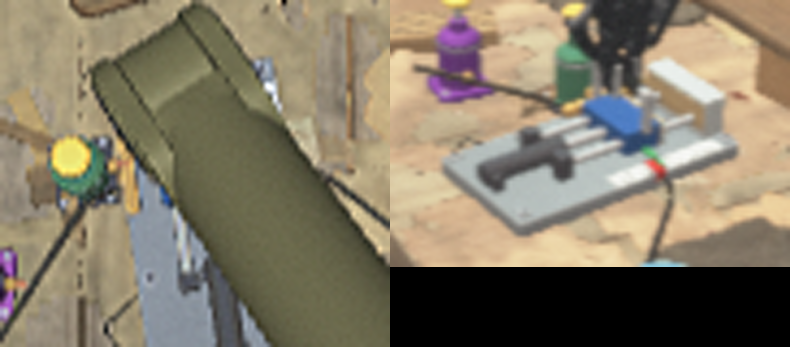

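View pics/w3.png

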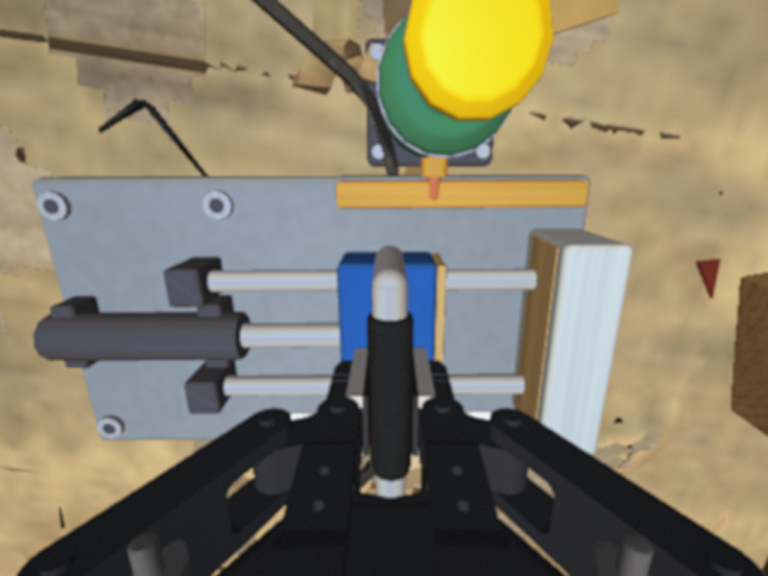

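The wrist view shows the handle gripped and the jaw clear of the fence. In the side view the pointer is at composite (650,155), close to the red band at (655,168). I'll enlarge that.

Run:
```python
from h import *
import pickle
S=pickle.load(open("s3.pkl","rb"));d,st=S["side"]
save(d,"pics/s3c.png",(245,195,293,227),16)
y=np.radians(8);ax=np.array([np.cos(y),np.sin(y),0]);b=np.array([.5351,.0932,.021])
for k in(-.01,-.006,0,.006,.01):print(k,(proj(d,b+k*ax)-[245,195]+.5)*16)
ay=np.array([-np.sin(y),np.cos(y),0]);print((proj(d,b+.02*ay)-[245,195]+.5)*16)
# image colour centroids
hsv=cv2.cvtColor(d["img"],cv2.COLOR_RGB2HSV)
for nm,lo,hi in(("green",(45,120,60),(75,255,255)),("red",(0,150,90),(8,255,255))):
    m=cv2.inRange(hsv,lo,hi)[195:227,245:293];v,u=np.nonzero(m);print(nm,len(u),(u.mean()+.5)*16,(v.mean()+.5)*16)
```

```text
-0.01 [282.40394922 316.70009088]
-0.006 [295.98026805 311.68969796]
0 [316.28075352 304.19772537]
0.006 [336.50483303 296.73395068]
0.01 [349.94531769 291.77368789]
[265.33767895 267.77982608]
green 1 280.0 232.0
red 6 328.0 304.0
```

View pics/s3c.png

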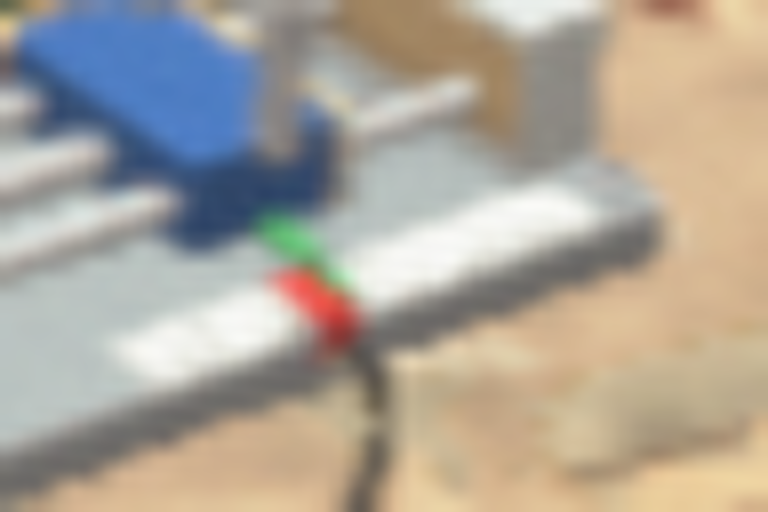

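The pointer is still a few mm on the fence side of the band. My estimates of the remaining distance are 3.5–7 mm, so I'll pull about 5 mm more and recheck.

```bash
python3 -m creep '[[-3,0,1,0,0,0],[-6,0,1,0,0,0],[-7,0,1,0,0,0],[-7,0,1,0,0,0],[-7,0,1,0,0,0]]'
python3 - <<'E'
from h import *
import pickle
S={n:snap(n) for n in("side","wrist")};pickle.dump(S,open("s4.pkl","wb"))
d,st=S["side"];save(d,"pics/s4c.png",(245,195,293,227),16);print(st["eef_pos"])
y=np.radians(8);ax=np.array([np.cos(y),np.sin(y),0]);ay=np.array([-ax[1],ax[0],0]);b=np.array([.5351,.0932,.021])
q=lambda p:((proj(d,p)-[245,195]+.5)*16).round(0)
for k in(-.006,0,.006):
  for h in(.003,.008): print(k,h,q(b+k*ax+[0,0,h]),q(b+k*ax+.025*ay+[0,0,h]))
E
```

```text
time_s: 8.4
eef_pos: [0.5269, 0.1603, 0.0736]
eef_rot: [[0.99, 0.14, 0.012], [0.14, -0.99, 0.004], [0.012, -0.002, -1.0]]
wrist_force: [5.7, 1.3, -4.3]
grip_width: 0.0139
[0.52687999 0.16027254 0.0735716 ]
-0.006 0.003 [296. 301.] [233. 255.]
-0.006 0.008 [297. 283.] [233. 237.]
0 0.003 [317. 293.] [253. 248.]
0 0.008 [317. 275.] [254. 230.]
0.006 0.003 [337. 286.] [273. 241.]
0.006 0.008 [338. 268.] [274. 223.]
```

View pics/s4c.png

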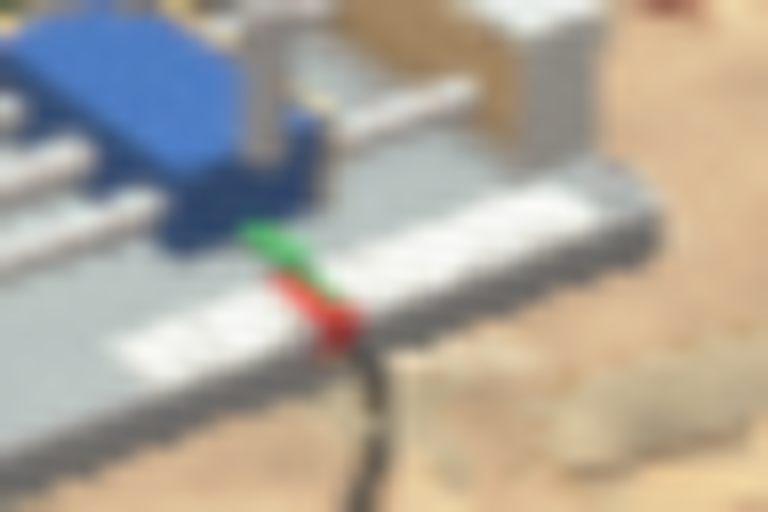

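Run:
```python
from h import *
import pickle
S0=pickle.load(open("s0.pkl","rb"));S4=pickle.load(open("s4.pkl","rb"));S3=pickle.load(open("s3.pkl","rb"))
y=np.radians(8);ax=np.array([np.cos(y),np.sin(y),0]);ay=np.array([-ax[1],ax[0],0])
def cen(d,ch,p,r=9):
    u,v=np.round(p).astype(int);I=d["img"][v-r:v+r+1,u-r:u+r+1].astype(float)
    w=I[...,ch]-np.delete(I,ch,2).max(2);w[w<35]=0
    vv,uu=np.mgrid[v-r:v+r+1,u-r:u+r+1];M=w.sum()
    c=np.array([(uu*w).sum(),(vv*w).sum()])/M
    C=np.cov(np.c_[uu.ravel(),vv.ravel()].T,aweights=w.ravel()+1e-9);L,V=np.linalg.eigh(C)
    return c,M,V[:,1],np.sqrt(L)
from scipy.optimize import least_squares
b=np.array([.5351,.0932,.021])
T,Sd=S0["top"][0],S0["side"][0]
print("red top",cen(T,0,(264,179)),proj(T,b));print("red side",cen(Sd,0,(264.5,213.5)),proj(Sd,b))
rt,rs=cen(T,0,(264,179))[0],cen(Sd,0,(264.5,213.5))[0]
gt=cen(T,1,(260.5,167));gs0=proj(Sd,ray(T,gt[0],.025));gs=cen(Sd,1,gs0)
print("grn top",gt);print("grn side",gs,gs0)
B=ray(T,rt,.021);off=rs-proj(Sd,B);print("band from top",B,"from side",ray(Sd,rs,.021),"side off",off)
f=lambda p:np.r_[proj(T,p)-gt[0],proj(Sd,p)-gs[0]+off]
o=least_squares(f,[.58,.1,.025],x_scale=.01);print("tri",o.x,o.fun,"d along x",(o.x-B)@ax)
for z in(.022,.025,.028,.031):print(z,"top only",(ray(T,gt[0],z)-B)@ax)
for nm,S in(("s0",S0),("s3",S3),("s4",S4)):
    d=S["side"][0];p0=gs[0] if nm=="s0" else (263,210.5)
    c=cen(d,1,p0);print(nm,c,[(z,round(1000*(ray(d,c[0]-off,z)-B)@ax,1)) for z in(.022,.025,.028,.031)])
```

```text
red top (array([264.11329431, 179.16304348]), np.float64(2392.0), array([-0.9884706 ,  0.15141292]), array([0.87633967, 1.61141297])) [264.70342707 178.94467911]
red side (array([264.52941176, 213.69259962]), np.float64(1581.0), array([-0.77445935, -0.63262368]), array([0.78240443, 1.66642113])) [264.2675471  213.51235784]
grn top (array([259.41811175, 166.66088632]), np.float64(519.0), array([-0.99317919,  0.11659804]), array([0.46524078, 1.78915164]))
grn side (array([272.42793792, 206.89578714]), np.float64(451.0), array([-0.81643271, -0.57744058]), array([0.50016388, 1.66545639])) [272.42924317 207.37317648]
band from top [0.53427141 0.09546143 0.021     ] from side [0.53535139 0.09162964 0.021     ] side off [0.74625509 0.41090177]
tri [0.58025842 0.11362953 0.02935983] [-0.1365727   0.28289548  0.31386198 -0.04015968] d along x 0.04806797698986893
0.022 top only 0.050337949879727
0.025 top only 0.049822626302507105
0.028 top only 0.04930730272528722
0.031 top only 0.048791979148067335
s0 (array([272.42793792, 206.89578714]), np.float64(451.0), array([-0.81643271, -0.57744058]), array([0.50016388, 1.66545639])) [(0.022, np.float64(54.8)), (0.025, np.float64(51.6)), (0.028, np.float64(48.3)), (0.031, np.float64(45.1))]
s3 (array([262.96111111, 209.78611111]), np.float64(360.0), array([-0.84919193, -0.52808433]), array([0.46321361, 1.70159518])) [(0.022, np.float64(11.3)), (0.025, np.float64(8.2)), (0.028, np.float64(5.2)), (0.031, np.float64(2.1))]
s4 (array([261.97402597, 209.85714286]), np.float64(308.0), array([-0.82340153, -0.56745918]), array([0.4888178, 1.0380301])) [(0.022, np.float64(7.9)), (0.025, np.float64(4.8)), (0.028, np.float64(1.7)), (0.031, np.float64(-1.3))]
```

Several estimates put the pointer about 1–2 mm short of the band's middle: triangulation, the handle's travel and the side-view shift. I'll pull a little more and hold.

```bash
python3 -m creep '[[-4,0,1,0,0,0],[-5,0,1,0,0,0],[-5,0,1,0,0,0],[-5,0,1,0,0,0],[-5,0,1,0,0,0],[-5,0,1,0,0,0],[-5,0,1,0,0,0],[-5,0,1,0,0,0]]'
python3 - <<'E'
from h import *
d,st=snap("side");save(d,"pics/s5c.png",(233,165,297,229),9)
print(st["eef_pos"],st["wrist_force"],st["time_s"])
e=np.array(st["eef_pos"])-[.5741,.1672,.0735];print("travel",-(e[0]*.99+e[1]*.139))
E
```

```text
time_s: 9.5
eef_pos: [0.5246, 0.16, 0.0736]
eef_rot: [[0.99, 0.14, 0.018], [0.14, -0.99, 0.005], [0.019, -0.003, -1.0]]
wrist_force: [6.2, 1.6, -4.0]
grip_width: 0.0139
[0.52457951 0.15997313 0.07357028] [ 6.17307844  1.60020353 -3.97088381] 9.5
travel 0.05002981711494314
```

View pics/s5c.png

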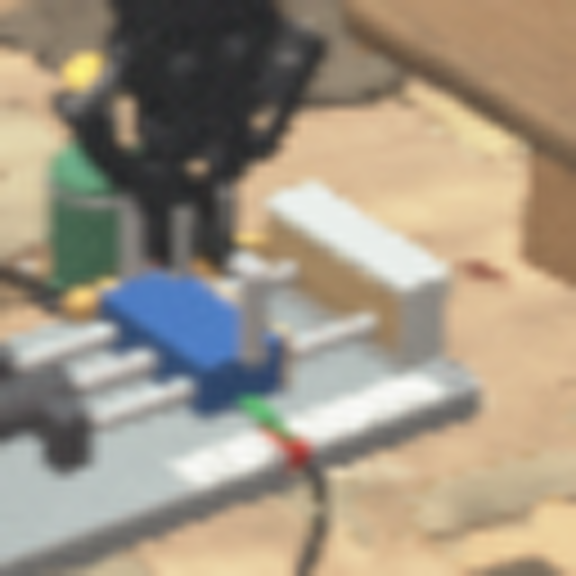

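The pointer now runs straight onto the red band, at crop (255,405) to (295,450). Travel is 50 mm against about 49 mm estimated, the grip is firm and the pose is steady, so I'm handing in.

```bash
python3 -c "
from station import manip
print(manip.hand_in())"
```

```text
the job is handed in; nothing more can be done
None
```

I oiled the fixture and then drew the spring jaw open to the red band, and handed the job in at about 9.5 s with the gripper still holding the handle.

- **Oiler:** I pressed the green oiler's yellow head down until its height stopped changing, at z = 0.103 m, while the force rose to about 40 N. A wrist picture afterwards showed the head fully up again. That 40 N peak, at the fingertips, was higher than it needed to be. The sideways parts bring the wrist total to about 45 N, well under its 120 N limit.
- **Jaw:** I gripped the black handle with 60 N and drew it 50 mm. My estimates of the distance to the band's middle were 48–50 mm. In the last side picture the pointer lies on the red band.
- **Checks that disagreed:** Before the last 2.3 mm pull, the side view put the pointer between 1 mm past the band's middle and 8 mm short, depending on its assumed height. The height I triangulated (29 mm) gave 0–2 mm short. I expect it to be within about 3 mm of the middle now, against the 6 mm allowed.
- **Left alone:** I did not go near the strip, jar, tub or purple oiler.

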